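Put the broad bench scraper away in the instrument drawer

TASK

The washed bench scrapers are dry: pull the cabinet's drawer wide open by its handle, take the broad scraper out of its drying stand and lower it, blade down and without dropping it, into the long slot of the rack in the drawer until it sits on the bottom. Then push the drawer fully shut. Leave the narrow scraper in its stand and the other things on the bench where they are.

Things in the scene. Friction and masses are not known exactly. Their poses are not given: they have to be found in the camera images.
- broad_scraper: the broad bench scraper: flat steel blade 110 mm wide, 4 mm thick, with a black bar handle along its whole top edge (110 long, 20 thick, 24 mm high); 85 mm high in all, 0.15 to 0.3 kg. Starts upright, blade down, in a drying stand. Origin: middle of the blade's lower edge; z up to the handle (its centre at z = 73 mm), y along the width, x across the thickness.
- narrow_scraper: the narrow scraper, of the same make and height but only 70 mm wide, standing in the other drying stand; it stays there. Origin and axes as for the broad one.
- stand_a: wooden drying stand, a block 70 x 130 x 40 mm high, fixed to the bench, with one slot 28 mm deep that holds the broad scraper's blade (slot floor 12 mm over the bench). Origin: centre of its underside; the slot runs along y. The two stands look the same.
- stand_b: the other drying stand, the same block, holding the narrow scraper.
- cabinet: low grey instrument cabinet with one white-fronted drawer, 260 mm deep (x) x 300 mm wide (y) x 150 mm high, fixed to the bench. Origin: on the bench below the middle of its front, which faces its own -x, roughly the robot; the body lies towards +x.
- drawer (a joint): how far the drawer is pulled out along the cabinet's -x, in m: 0 shut, 0.15 fully out. It slides stiffly (a few N) and stays where it is left.
- drawer_handle (a point): middle of the drawer's bar handle: a round steel bar 11 mm thick, 120 mm long along the cabinet's y, its axis 35 mm in front of the drawer front, about 112 mm over the bench and 38 mm below the cabinet's top; it can be taken from above. Axes as the cabinet's.
- long_slot (a point): floor of the long slot, at its middle, in the white rack in the drawer (moves with it; 26 mm over the bench): 122 mm long along y, 8 mm wide along x, 34 mm deep, then a flared mouth, 16 mm wide, lips 43 mm over the floor. Axes as the cabinet's. 117 mm behind the handle's axis, 61 mm behind the front's inside; front's top 137 mm over the bench. Beside it (+y) is a short slot, 78 mm, no fit.
- amber_bottle: bystander: amber glass bottle with a white cap, 60 mm across, 140 mm high; origin at the centre of its underside
- beaker: bystander: clear open beaker, 66 mm across, 85 mm high; origin at the centre of its underside
- specimen_jar: bystander: small clear jar, 56 mm across, 65 mm high; origin at the centre of its underside
- stain_bottle: bystander: white plastic bottle, 64 mm across, 120 mm high; origin at the centre of its underside
- reagent_can: bystander: metal can, 72 mm across, 100 mm high; origin at the centre of its underside
- slide_carton: bystander: small cardboard carton, 90 x 60 x 40 mm high; origin at the centre of its underside
Not all that is in view belongs to the job. What is shaped like the narrow_scraper but purple or red is not meant.

How it is judged:
By the outcome, as a careful person would: the job done as asked, in the order asked, and still so for the second after the job is handed in, with the robot touching nothing.
It also fails if it takes over 70 s, if anything falls off the work surface, if the arm or the gripper's body presses on something with over 40 N, if the wrist force passes 120 N, or if a joint passes its speed limit or range.

ROBOT

A 6-joint arm with a two-finger parallel gripper is mounted at the origin on the work surface. World frame = base frame: x ahead of the robot, y to its left, z up, the work surface at z = 0. Lengths are in m, angles in rad, forces in N, time in s.
With the tool pointing down it reaches from about 0.35 to 0.875 m from the base axis. Payload 15.5 kg.
Tool frame: the origin (TCP) lies midway between the tips of the shut fingers; the grasp point (between the pads) lies 19 mm behind it; z points along the fingers, y is the line along which they close (so a half turn about z gives the same grasp; the last joint's range is limited). The gripper opens to 85 mm and grips with 20 to 120 N. Pads are 22 mm wide; open, the fingers measure 114 mm over their backs; the gripper's body (76 mm by 85 mm) begins 54 mm behind the grasp point. The pads swing forward as they close: fully open they stand 13 mm farther back than shut.
Start: joints at [1.254, 0.494, 1.345, -0, 1.302, -0.096], TCP at [0.137, 0.61, 0.205] pointing down, gripper open.
Joint ranges: [-2.91, 2.91], [-0.82, 2.16], [0.22, 2.67], [-1.22, 4.37], [0.12, 2.79], [-3.08, 3.08]. Speed limits (rad/s): [1.89, 1.89, 2.57, 3.01, 3.01, 3.01].

INTERFACE

Orientations are given as a rotation vector (axis times angle).
In Python, from bench import * gives the robot as it stands.
- The arm moves only by the shell command python3 -m jog 'ROWS' [FORCE]. ROWS is JSON, a list of rows, each a list of 5 numbers: the opening, from 0 (shut) to 1 (fully open), then the shift along the tool's x, y, z scaled (see below), then the turn about the tool's z scaled (see below). In form: [[claw, tx, ty, tz, twist], ...]. A call has 1 to 20 rows; each row is the pose to reach, as a shift and turn from the pose commanded when the call began, along the tool's axes at that moment, turning the shorter way round; what a row does not reach only later rows make up. The controller multiplies each number of a shift by 0.15 m and each number of a turn by 180 degrees. A row lasts 1/8 s, in which the tool goes at most 62.5 mm and 10.7 degrees, less where a joint would pass 70% of its speed; a pose out of reach is approached as far as the arm can. A call with a number of a shift or a turn outside -1 to 1 is refused whole. A call with a gripper value outside its range is refused whole. The fingers move at their own pace and stop on an object; FORCE is the grip in N (left out, the last holds). Time passes only in rows, so rows that repeat a pose let the fingers close. It gives the time, the measured TCP pose, the force, the opening and the grip force at its end, in the units of the state.
- read_state(): the state, without advancing time (a new reading comes with each control period).
- get_image(name): name is "scene" or "top" or "wrist"; returns a dict with "color" (480x640x3 uint8, blue, green, red), "fx", "fy", "cx", "cy" (pixels), "cam_to_world" (4x4, takes a point from camera to world coordinates). Camera axes: x right, y down, z forward; pixel columns grow to the right and rows downward; lengths in m; the calibration is good to about 2 mm. The wrist camera is an equidistant fisheye: a pixel r from the principal point sees the ray r / f radians off the axis. A picture is of the moment at which its call begins. There is no depth.
- sign_off(): hands the job in; it is judged then, once.
The state is a dict: "t": time; "joint_positions": joint angles; "dq": joint speeds; "tau": joint torques, N m; "ee_pos": TCP position; "tool_rot": TCP orientation; "force": force on the tool from outside, world axes, zero at the start; "torque": the same for the moment, N m; "opening": finger opening in m; "grip_force": force on a finger pad.
Only numpy, scipy, OpenCV 4.12 (cv2) and the standard library are available. Lean on these libraries where they do the work, as an engineer would, in place of code of your own. Each camera call takes 0.05 s, during which the arm holds its last target. There are 200 camera calls.

## Working session

There is one attempt and no reset: what is moved stays moved. The work goes in short steps, Python scripts to look and compute and a shell command to move; the robot and the scene stay as the last step left them, time stands still between calls to the robot, and variables do not carry over. Pictures are saved under pics/ and viewed, at most 10 in all, crops included, and the job is handed in when it is done.

```bash
mkdir -p pics
cat > h.py <<'E'
from bench import *
import numpy as np, cv2
from scipy.spatial.transform import Rotation as R
def ray(im,u,v):
    T=np.array(im["cam_to_world"]); d=np.array([(u-im["cx"])/im["fx"],(v-im["cy"])/im["fy"],1.])
    return T[:3,3],T[:3,:3]@d
def onz(im,u,v,z):
    o,d=ray(im,u,v); return o+d*(z-o[2])/d[2]
def proj(im,p):
    T=np.array(im["cam_to_world"]); q=T[:3,:3].T@(np.array(p)-T[:3,3])
    return im["fx"]*q[0]/q[2]+im["cx"],im["fy"]*q[1]/q[2]+im["cy"]
E
python3 - <<'E'
from h import *
for n in("scene","top"):
    i=get_image(n); cv2.imwrite(f"pics/{n}.png",i["color"]); print(n,i["fx"],i["cx"],i["cy"],np.round(i["cam_to_world"],3).tolist())
s=read_state();print(s)
E
```

```text
scene 566.8683525646384 317.2425311728805 232.98947430886025 [[0.563, 0.46, -0.686, 1.568], [0.826, -0.318, 0.465, -0.728], [-0.005, -0.829, -0.559, 0.917], [0.0, 0.0, 0.0, 1.0]]
top 480.0533600895034 314.6685475815401 235.79814732237537 [[0.022, -0.983, 0.184, 0.297], [-1.0, -0.023, -0.005, -0.02], [0.009, -0.184, -0.983, 1.421], [0.0, 0.0, 0.0, 1.0]]
{'t': 0.1, 'joint_positions': array([ 1.25351676e+00,  4.94119588e-01,  1.34604605e+00, -4.66545566e-06,
        1.30247940e+00, -9.54982170e-02]), 'dq': array([-0.00108848, -0.00043005, -0.00177679,  0.00049049,  0.0011034 ,
        0.00211291]), 'tau': array([ 1.65393143e-03, -8.83588243e+01, -3.84560716e+01, -3.09330890e-04,
        5.23156661e-03,  1.60326531e-04]), 'ee_pos': array([0.13737308, 0.60937552, 0.20466863]), 'tool_rot': array([-3.47634427e-01, -3.12208660e+00,  1.61935057e-03]), 'force': array([-0.52566411, -0.00778967, -1.0727707 ]), 'torque': array([ 0.01684958,  0.02816517, -0.11236684]), 'grip_force': 0.0, 'opening': 0.08538577672204098}
```

View pics/scene.png

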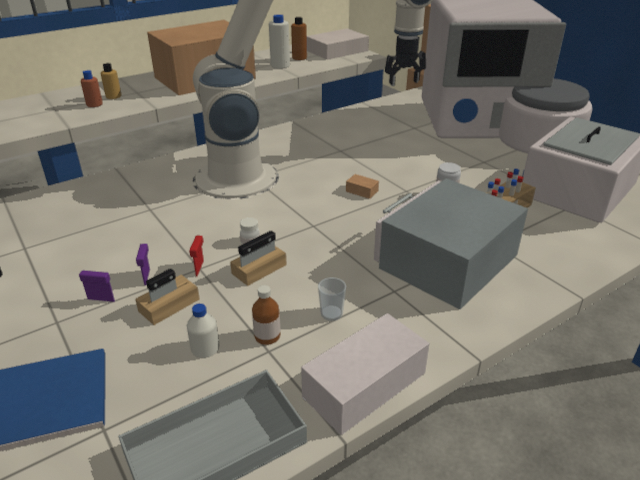

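View pics/top.png

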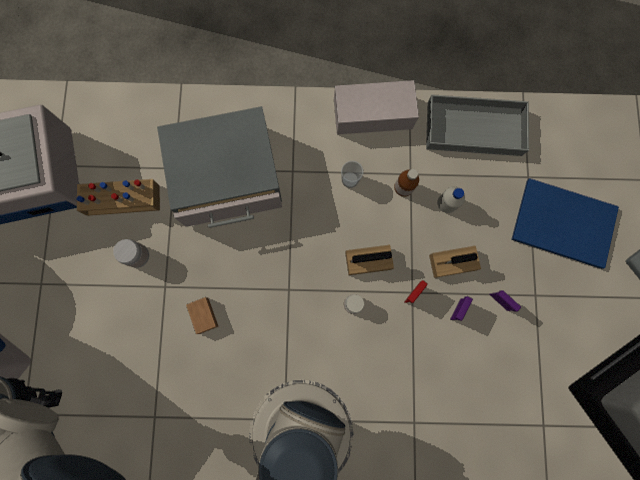

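The scene view shows two black-handled scrapers. One is at scene (258,243) / top (372,257) with a long handle. The other is at scene (162,281) / top (458,258) with a short handle. The red one (417,292) and the purple ones (462,308) and (505,300) in the top view are decoys. The first fits the broad scraper because its handle nearly spans its stand. The drawer handle is at top (208,222)–(254,214). Next I'll confirm with a crop and measure.

Run:
```python
from h import *
i=get_image("top"); im=i["color"]; s=get_image("scene"); sm=s["color"]
a=cv2.resize(im[235:325,335:525],None,fx=4,fy=4,interpolation=cv2.INTER_CUBIC)[:, :760]
b=cv2.resize(im[180:236,160:300],None,fx=4,fy=4,interpolation=cv2.INTER_CUBIC)
c=np.zeros((600,760,3),np.uint8); c[:360]=a; c[360:584,:560]=b
cv2.imwrite("pics/crop.png",c)
def rect(m,z,x0,y0,name):
    m=m.astype(np.uint8)
    cs,_=cv2.findContours(m,cv2.RETR_EXTERNAL,cv2.CHAIN_APPROX_NONE); k=max(cs,key=cv2.contourArea)
    P=np.array([onz(i,p[0][0]+x0,p[0][1]+y0,z)[:2] for p in k])
    (cx,cy),(w,h),ang=cv2.minAreaRect((P*1000).astype(np.float32)); print(name,cv2.contourArea(k),cx,cy,w,h,ang)
g=im.max(2)
rect(g[240:278,345:398]<60,.083,345,240,"broad handle")
rect(g[240:278,432:485]<60,.083,432,240,"narrow handle")
h=cv2.cvtColor(im,cv2.COLOR_BGR2HSV)
w=(h[...,1]>85)&(h[...,0]<25)&(h[...,2]>90)
for n,(x0,x1) in dict(a=(340,402),b=(426,490)).items():
    mm=cv2.morphologyEx(w[238:282,x0:x1].astype(np.uint8),cv2.MORPH_CLOSE,np.ones((9,9)))
    rect(mm,.04,x0,238,"stand "+n)
print("cab pix",im[150,210],im[212,200])
m=(np.abs(im.astype(int)-im[150,210]).max(2)<14)[95:215,150:285]
rect(m,.15,150,95,"cab top")
```

```text
broad handle 251.0 491.5107116699219 -186.795654296875 21.082761764526367 112.78840637207031 8.484498977661133
narrow handle 159.0 493.44573974609375 -444.26214599609375 20.38038444519043 81.15689849853516 10.717290878295898
stand a 381.5 491.31494140625 -185.43167114257812 69.36708068847656 131.6497344970703 8.816640853881836
stand b 594.0 491.93353271484375 -438.32806396484375 69.11921691894531 130.9145965576172 11.438653945922852
cab pix [87 91 88] [ 98 103 112]
cab top 9580.0 745.3098754882812 254.27630615234375 257.6780090332031 398.28173828125 12.984618186950684
```

View pics/crop.png

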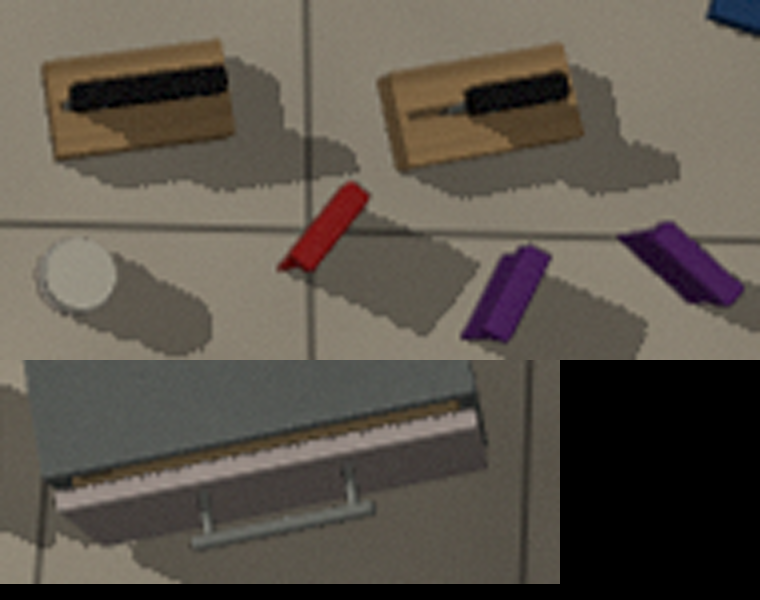

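The crop confirms it. The left scraper's handle (crop 70–228, about 113 mm) is the broad one, and the right one is narrow. The drawer bar runs in the crop from (192,544) to (375,507).

```bash
cat >> h.py <<'E'
def tool():
    s=read_state(); return s["ee_pos"],R.from_rotvec(s["tool_rot"]).as_matrix(),s
def go(p,ydir=None):
    "shift in jog units to TCP p, twist units to bring tool y along ydir deg (mod 180)"
    e,M,s=tool(); d=M.T@(np.array(p)-e)/.15
    y=np.degrees(np.arctan2(M[1,1],M[0,1])); t=0
    if ydir is not None: t=-((ydir-y+90)%180-90)/180
    print("shift",np.round(d,3),"twist",round(t,4),"ydir",round(y,2),"ee",np.round(e,4),"M",np.round(M,3).tolist(),"j6",s["joint_positions"][5])
E
python3 - <<'E'
from h import *
i=get_image("top")
cv=lambda x,y:(160+(x+.5)/4-.5,180+(y-360+.5)/4-.5)
a=onz(i,*cv(192,544),.112);b=onz(i,*cv(375,507),.112)
f=onz(i,*cv(45,482),.15);g=onz(i,*cv(472,393),.15)
for p,q in((a,b),(f,g)):
    d=p-q; print(p,q,(p+q)/2,np.linalg.norm(d),np.degrees(np.arctan2(-d[0],d[1])))
go([.5,.2,.25],12)
E
```

```text
[0.56438591 0.27246475 0.112     ] [0.59371715 0.14667654 0.112     ] [0.57905153 0.20957064 0.112     ] 0.12916267055460245 13.12566668448566
[0.59720469 0.36616098 0.15      ] [0.66674362 0.07904638 0.15      ] [0.63197415 0.22260368 0.15      ] 0.2954157331998545 13.614815975702747
shift [-2.959 -2.132 -0.3  ] twist 0.3627 ydir 77.29 ee [0.1374 0.6095 0.2049] M [[-0.976, 0.22, -0.0], [0.22, 0.976, -0.001], [0.0, -0.001, -1.0]] j6 -0.09549911667892873
```

```bash
python3 -m jog '[[1,-0.4,-0.25,0,0],[1,-0.8,-0.5,0,0],[1,-0.87,-0.49,0,0],[1,-0.87,-0.49,0,0]]'
python3 -m jog '[[1,-0.4,-0.25,0,0],[1,-0.8,-0.5,0,0],[1,-0.87,-0.49,0,0],[1,-0.87,-0.49,0,0]]'
python3 -m jog '[[0.6,-0.4,-0.25,0,0.06],[0.6,-0.8,-0.5,0,0.12],[0.3,-0.87,-0.49,0,0.18],[0.3,-0.87,-0.49,0,0.24],[0.3,-0.87,-0.49,0,0.3],[0.3,-0.87,-0.49,0,0.356],[0.3,-0.87,-0.49,0,0.356]]'
python3 - <<'E'
from h import *
go([.579,.2096,.205],13.2)
E
```

```text
t: 0.75
ee_pos: [0.25, 0.5084, 0.2053]
tool_rot: [0.352, 3.122, 0.0]
force: [0.0, 0.5, -0.3]
opening: 0.0854
grip_force: 0.0
t: 1.25
ee_pos: [0.3606, 0.4087, 0.2051]
tool_rot: [0.35, 3.122, 0.0]
force: [1.1, 0.3, 0.1]
opening: 0.0855
grip_force: 0.0
t: 2.12
ee_pos: [0.4701, 0.3097, 0.2051]
tool_rot: [-1.948, -2.464, 0.0]
force: [-0.4, 0.3, -0.1]
opening: 0.0255
grip_force: 0.0
shift [-0.817  0.553  0.   ] twist 0.0008 ydir 13.34 ee [0.4701 0.3097 0.2051] M [[-0.231, 0.973, -0.0], [0.973, 0.231, 0.0], [0.0, -0.0, -1.0]] j6 0.24336668174179618
```

Move above the bar, and verify with the wrist camera.

```bash
python3 -m jog '[[0.3,-0.4,0.27,0,0],[0.3,-0.7,0.47,0,0],[0.3,-0.817,0.553,0,0],[0.3,-0.817,0.553,0,0]]'
python3 - <<'E'
from h import *
go([.579,.2096,.205],13.2)
i=get_image("wrist");c=i["color"];cv2.imwrite("pics/w1.png",c)
print(i["fx"],i["cx"],i["cy"],np.round(i["cam_to_world"],3).tolist())
def wproj(p):
    T=np.array(i["cam_to_world"]);q=T[:3,:3].T@(np.array(p)-T[:3,3]);r=np.hypot(q[0],q[1]);t=np.arctan2(r,q[2])
    return i["cx"]+i["fx"]*t*q[0]/r,i["cy"]+i["fy"]*t*q[1]/r
for k in(-.06,0,.06):print(wproj([.579-k*np.sin(.2304),.2096+k*np.cos(.2304),.112]))
E
```

```text
t: 2.62
ee_pos: [0.5801, 0.2079, 0.2048]
tool_rot: [-1.948, -2.464, 0.0]
force: [0.0, -0.1, 0.4]
opening: 0.026
grip_force: 0.0
shift [ 0.013 -0.005 -0.001] twist 0.0007 ydir 13.33 ee [0.5801 0.2079 0.2048] M [[-0.231, 0.973, -0.0], [0.973, 0.231, 0.0], [0.0, -0.0, -1.0]] j6 0.014401860617365614
371.64829954431775 318.14789922755756 239.99119285955044 [[0.973, 0.222, 0.064, 0.564], [0.231, -0.934, -0.274, 0.278], [-0.001, 0.282, -0.96, 0.372], [0.0, 0.0, 0.0, 1.0]]
(np.float64(316.5690650326819), np.float64(305.53372609636455))
(np.float64(316.6848757169205), np.float64(230.94661159205316))
(np.float64(316.8615573929708), np.float64(147.55089219377106))
```

View pics/w1.png

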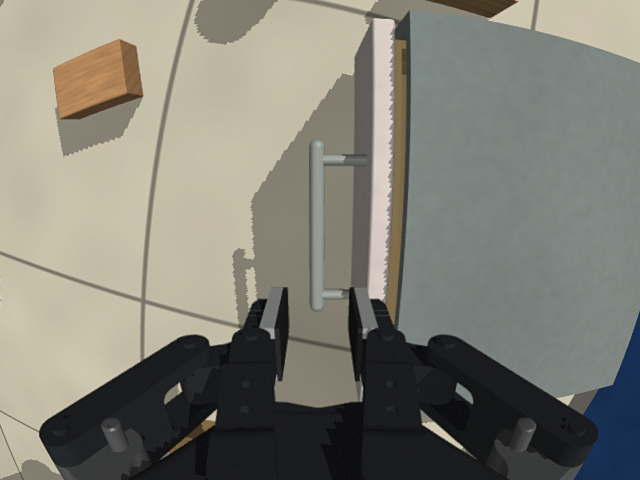

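The bar shows at wrist (317,143)–(317,307), as predicted, and it is centred between the fingers. I'll descend and grip.

```bash
python3 -m jog '[[0.3,0.01,0,0.3,0],[0.3,0.01,0,0.55,0],[0.3,0.01,0,0.72,0],[0.3,0.01,0,0.72,0]]' 60
python3 -m jog '[[0,0,0,0,0],[0,0,0,0,0],[0,0,0,0,0],[0,0,0,0,0]]' 60
```

```text
t: 3.18
ee_pos: [0.577, 0.2107, 0.0958]
tool_rot: [-1.946, -2.463, 0.004]
force: [0.2, 0.3, -0.0]
opening: 0.0256
grip_force: 0.0
t: 3.68
ee_pos: [0.5795, 0.2096, 0.0976]
tool_rot: [1.951, 2.462, 0.001]
force: [-0.5, 0.3, 0.1]
opening: -0.0002
grip_force: 0.0
```

The fingers closed on nothing, so I'll look.

Run:
```python
from h import *
i=get_image("wrist");cv2.imwrite("pics/w2.png",i["color"])
s=get_image("scene")["color"];cv2.imwrite("pics/s2.png",cv2.resize(s[100:300,340:600],None,fx=3,fy=3)[:600])
```

```text
(no output)
```

View pics/w2.png

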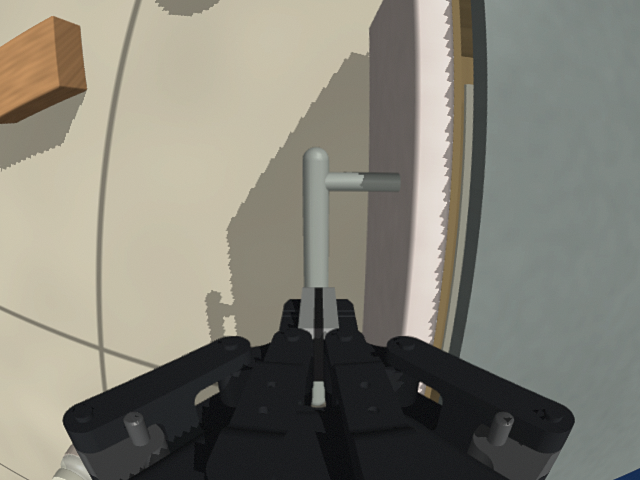

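View pics/s2.png

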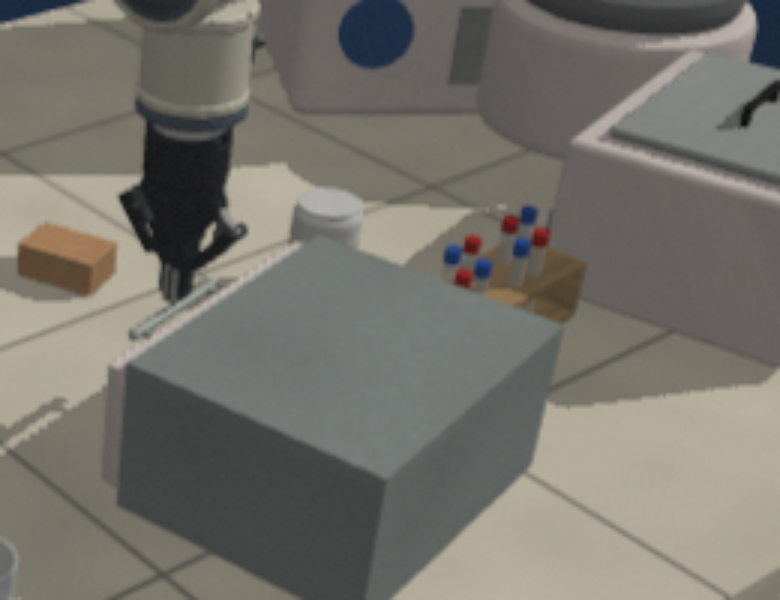

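Run:
```python
from h import *
s=get_image("scene");t=get_image("top")
e,M,st=tool();print(st["opening"],st["grip_force"],st["force"],"tcp in scene crop",(np.array(proj(s,e))-[340,100])*3)
sc=lambda x,y:(340+(x+.5)/3-.5,100+(y+.5)/3-.5)
cv=lambda x,y:(160+(x+.5)/4-.5,180+(y-360+.5)/4-.5)
for a,b in(((375,507),(135,333)),((192,544),(215,287))):
    o1,d1=ray(t,*cv(*a));o2,d2=ray(s,*sc(*b))
    k=np.linalg.lstsq(np.c_[d1,-d2],o2-o1,rcond=None)[0];p,q=o1+k[0]*d1,o2+k[1]*d2
    print((p+q)/2,np.linalg.norm(p-q))
for k in(-.06,0,.06):print((np.array(proj(s,[.579-k*np.sin(.2304),.2096+k*np.cos(.2304),.112]))-[340,100])*3)
```

```text
-5.036887646761649e-05 0.0 [-1.15200903  0.52345154  0.00228209] tcp in scene crop [170.9643734  320.36969597]
[0.59466925 0.14829754 0.11346062] 0.004315566596702263
[0.56566818 0.27388422 0.10599478] 0.00018731797409578783
[132.5933101 331.9513364]
[171.95911803 306.45846191]
[209.52734    282.12968479]
```

```bash
cat >> h.py <<'E'
def wray(i,u,v):
    T=np.array(i["cam_to_world"]);a=np.array([(u-i["cx"])/i["fx"],(v-i["cy"])/i["fy"]]);r=np.linalg.norm(a)
    return T[:3,3],T[:3,:3]@np.r_[a/r*np.sin(r),np.cos(r)]
def wproj(i,p):
    T=np.array(i["cam_to_world"]);q=T[:3,:3].T@(np.array(p)-T[:3,3]);r=np.hypot(q[0],q[1]);t=np.arctan2(r,q[2])
    return np.round((i["cx"]+i["fx"]*t*q[0]/r,i["cy"]+i["fy"]*t*q[1]/r),1)
def tri(r1,r2):
    (o1,d1),(o2,d2)=r1,r2;k=np.linalg.lstsq(np.c_[d1,-d2],o2-o1,rcond=None)[0];p,q=o1+k[0]*d1,o2+k[1]*d2
    return (p+q)/2,np.linalg.norm(p-q)
E
python3 - <<'E'
from h import *
i=get_image("wrist");e,M,s=tool()
print("tcp px",wproj(i,e),"20 up",wproj(i,e+[0,0,.02]), np.round(i["cam_to_world"],4).tolist())
import copy
j=copy.deepcopy(i);T=np.array(i["cam_to_world"]);T[:3,3]+=np.array([.5801,.2079,.2048])-e;j["cam_to_world"]=T
print(tri(wray(j,317,141),wray(i,316,149)))
i2=i["color"]
for z in(.08,.09,.1,.11,.12):print(z,wproj(i,[.5653,.269,z]),wproj(j,[.5653,.269,z]))
cv2.imwrite("pics/w2c.png",cv2.resize(i2[250:400,230:410],None,fx=4,fy=4,interpolation=cv2.INTER_CUBIC))
E
```

```text
tcp px [317.2 283.8] 20 up [317.1 301.6] [[0.9734, 0.2198, 0.0641, 0.5634], [0.229, -0.934, -0.2743, 0.2792], [-0.0004, 0.2817, -0.9595, 0.2647], [0.0, 0.0, 0.0, 1.0]]
(array([0.56427166, 0.27207282, 0.08939609]), np.float64(0.0004913564480252378))
0.08 [317.2 154.8] [317.1 144.8]
0.09 [317.2 156. ] [317.1 145.2]
0.1 [317.1 157.3] [317.  145.6]
0.11 [317.  158.8] [317.  146.1]
0.12 [316.9 160.5] [316.9 146.6]
```

View pics/w2c.png

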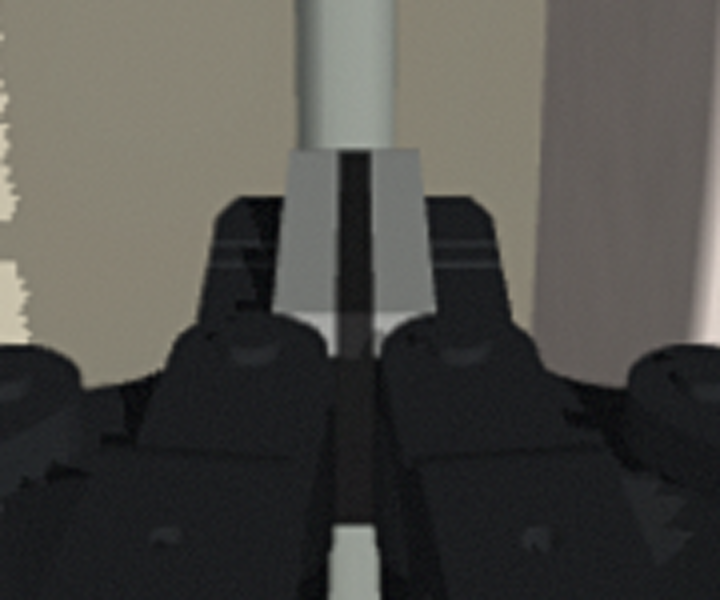

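The crop shows the shut pads lying over the bar, so the grip was too shallow. I'll open, go about 13 mm lower and close again.

```bash
python3 -m jog '[[0.3,0,0,-0.1,0],[0.3,0,0,-0.1,0],[0.3,0,0,-0.1,0],[0.3,0,0,0.04,0],[0.3,0,0,0.09,0],[0.3,0,0,0.09,0]]' 60
python3 -m jog '[[0,0,0,0,0],[0,0,0,0,0],[0,0,0,0,0],[0,0,0,0,0]]' 60
```

```text
t: 4.68
ee_pos: [0.5789, 0.2095, 0.0832]
tool_rot: [-1.951, -2.462, 0.002]
force: [1.1, -1.4, 0.9]
opening: 0.0257
grip_force: 0.0
t: 5.18
ee_pos: [0.5797, 0.2097, 0.0843]
tool_rot: [1.951, 2.462, 0.001]
force: [0.7, -1.0, 6.3]
opening: 0.0079
grip_force: 59.2
```

```bash
python3 -m jog '[[0.3,0,0,0,0],[0.3,0,0,0,0],[0.3,0,0,0.02,0],[0.3,0,0,0.035,0],[0.3,0,0,0.035,0]]' 60
python3 -m jog '[[0,0,0,0,0],[0,0,0,0,0],[0,0,0,0,0],[0,0,0,0,0]]' 80
```

```text
t: 5.8
ee_pos: [0.5791, 0.2095, 0.0781]
tool_rot: [-1.951, -2.462, 0.001]
force: [0.7, 0.1, -0.1]
opening: 0.0256
grip_force: 0.0
t: 6.3
ee_pos: [0.5795, 0.2096, 0.0786]
tool_rot: [1.951, 2.462, 0.001]
force: [0.7, -1.0, 3.6]
opening: 0.007
grip_force: 78.4
```

```bash
python3 -m jog '[[0,0,-0.05,0,0],[0,0,-0.15,0,0],[0,0,-0.25,0,0],[0,0,-0.35,0,0]]' 80
python3 - <<'E'
from h import *
e,M,s=tool();print(s["force"],s["opening"],s["grip_force"])
E
```

```text
t: 6.8
ee_pos: [0.5276, 0.1974, 0.0786]
tool_rot: [1.951, 2.462, 0.001]
force: [2.4, -0.7, 4.3]
opening: 0.0076
grip_force: 78.9
[ 2.37272907 -0.74234748  4.28760767] 0.007619972228232119 78.90701651573181
```

```bash
python3 -m jog '[[0,0,-0.1,0,0],[0,0,-0.2,0,0],[0,0,-0.3,0,0],[0,0,-0.4,0,0],[0,0,-0.5,0,0],[0,0,-0.6,0,0],[0,0,-0.645,0,0],[0,0,-0.645,0,0]]' 80
python3 - <<'E'
from h import *
e,M,s=tool();print(s["force"],s["opening"],s["grip_force"],e)
E
```

```text
t: 7.8
ee_pos: [0.439, 0.1764, 0.0788]
tool_rot: [1.947, 2.457, 0.012]
force: [28.8, 4.8, -26.7]
opening: 0.0075
grip_force: 79.7
[ 28.77439338   4.82251263 -26.671452  ] 0.007479425045245872 79.66132521629333 [0.4389547  0.17644321 0.07883145]
```

```bash
python3 -m jog '[[0,0,0.02,0,0],[0.3,0,0.02,0,0],[0.3,0,0.02,0,0],[0.3,0,0.02,0,0],[0.3,0,0.02,-0.4,0],[0.3,0,0.02,-0.8,0],[0.3,0,0.02,-1,0],[0.3,0,0.02,-1,0]]' 80
python3 - <<'E'
from h import *
e,M,s=tool();print(s["force"],s["opening"])
i=get_image("top");im=i["color"];cv2.imwrite("pics/t3.png",cv2.resize(im[100:300,140:340],None,fx=3,fy=3,interpolation=cv2.INTER_CUBIC))
w=get_image("wrist");cv2.imwrite("pics/w3.png",w["color"])
c=np.zeros((600,800,3),np.uint8);c[:360,:480]=cv2.resize(w["color"],(480,360));c[200:,400:]=cv2.resize(im[130:280,160:310],(400,400));cv2.imwrite("pics/m3.png",c)
E
```

```text
t: 8.8
ee_pos: [0.4378, 0.1764, 0.2305]
tool_rot: [1.95, 2.46, 0.005]
force: [-0.1, 0.1, 0.2]
opening: 0.0257
grip_force: 0.0
[-0.10640269  0.08479483  0.23796095] 0.02571976567207085
```

View pics/m3.png

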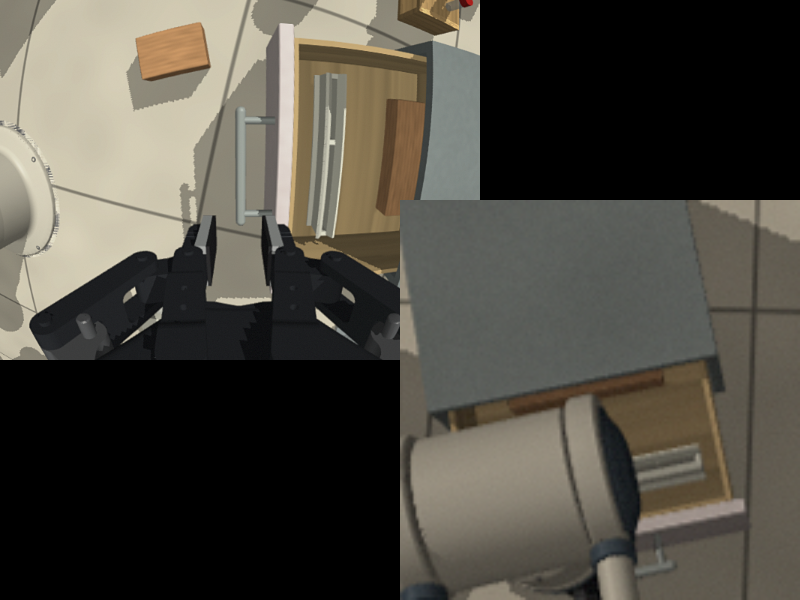

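The drawer is open. In the wrist inset the white rack lies parallel to the front: the long slot is the lower (−y) part, about (325,145)–(325,237), with a divider at about (333,142) and the short slot above. I'll rectify the view at lip height to measure it.

Run:
```python
from h import *
i=get_image("wrist");e,M,s=tool()
print(e, np.array(i["cam_to_world"])[:3,3])
a=np.radians(13.3);X=np.array([np.cos(a),np.sin(a)]);Y=np.array([-X[1],X[0]])
H=np.array([.4375,.176])
def rect(z,xs,ys):
    P=H+xs[None,:,None]*X+ys[:,None,None]*Y
    uv=np.array([[wproj(i,[*p,z]) for p in r] for r in P],np.float32)
    return cv2.remap(i["color"],uv[...,0],uv[...,1],cv2.INTER_CUBIC)
xs=np.arange(-.02,.18,.001/2);ys=np.arange(.12,-.14,-.001)
A=rect(.069,xs,ys);np.save("A.npy",A)
cv2.imwrite("pics/rect.png",cv2.resize(A,(800,520)))
B=rect(.112,np.arange(-.02,.05,.001),np.array([.04,.02,0,-.02,-.04]))
for r in B: print(r.max(1).tolist())
```

```text
[0.43622243 0.17597035 0.22752636] [0.42062463 0.24578512 0.39550743]
[124, 141, 139, 138, 139, 139, 139, 138, 140, 141, 140, 140, 140, 139, 139, 142, 127, 97, 107, 131, 152, 160, 163, 163, 164, 160, 152, 135, 137, 140, 139, 139, 140, 138, 140, 138, 140, 139, 139, 141, 138, 140, 138, 139, 139, 139, 141, 137, 104, 100, 102, 103, 102, 102, 103, 105, 104, 105, 102, 101, 106, 154, 207, 227, 224, 225, 223, 225, 224, 225]
[139, 139, 140, 139, 139, 139, 139, 140, 140, 139, 139, 137, 137, 136, 139, 141, 125, 96, 104, 132, 154, 159, 162, 163, 166, 161, 151, 135, 133, 138, 136, 139, 137, 137, 137, 136, 138, 137, 138, 138, 136, 137, 137, 137, 138, 138, 141, 127, 103, 100, 102, 102, 101, 104, 102, 101, 101, 102, 101, 100, 107, 149, 202, 228, 224, 223, 223, 225, 224, 225]
[137, 138, 138, 137, 138, 138, 138, 137, 137, 136, 137, 137, 137, 138, 137, 141, 118, 94, 107, 133, 154, 160, 163, 163, 165, 162, 153, 135, 133, 138, 136, 138, 137, 136, 137, 138, 138, 140, 136, 137, 137, 137, 138, 137, 137, 138, 138, 129, 106, 100, 101, 101, 102, 101, 102, 102, 101, 101, 100, 100, 104, 149, 196, 228, 222, 221, 222, 221, 220, 222]
[138, 139, 140, 138, 138, 138, 139, 138, 138, 139, 138, 138, 136, 137, 138, 140, 126, 98, 105, 135, 155, 161, 161, 162, 165, 160, 153, 132, 127, 138, 138, 137, 137, 136, 137, 136, 137, 137, 135, 136, 136, 136, 136, 138, 137, 136, 140, 131, 107, 100, 100, 102, 103, 101, 103, 101, 102, 101, 102, 97, 105, 146, 198, 225, 219, 219, 219, 219, 220, 220]
[137, 138, 136, 138, 137, 137, 136, 137, 137, 138, 139, 138, 137, 137, 137, 139, 122, 94, 106, 134, 155, 159, 160, 163, 164, 162, 151, 138, 138, 138, 136, 135, 136, 136, 137, 136, 135, 137, 137, 138, 136, 136, 136, 134, 135, 136, 140, 127, 105, 98, 100, 101, 102, 100, 100, 102, 100, 101, 100, 96, 105, 148, 197, 222, 219, 219, 219, 220, 220, 223]
```

View pics/rect.png

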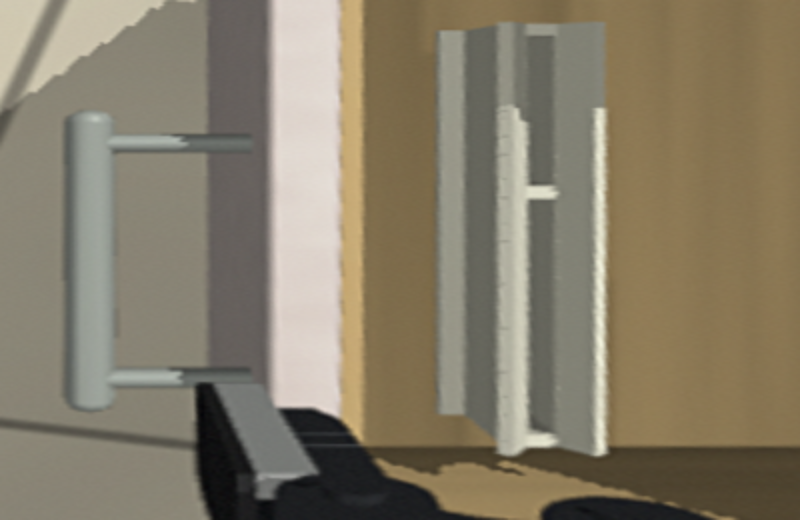

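The rectified view has the drawer axes straight at 13.3°. The bar is centred at +1.7 mm, and the rack lips run at columns 498–527 and 593–607, so the slot centre is about 118.5 mm behind H. The long slot runs from row 200 to row 436, so its centre is at y ≈ −41.5 mm, which puts the slot at about (0.562, 0.163). Next is the broad scraper.

```bash
python3 -m jog '[[0.6,-0.4,-0.03,0,0],[0.6,-0.81,-0.07,0,0],[0.6,-0.81,-0.07,0,0]]'
python3 -m jog '[[0.6,-0.4,-0.03,0,0],[0.6,-0.81,-0.07,0,0],[0.6,-0.81,-0.07,0,0]]'
python3 -m jog '[[0.6,-0.4,-0.03,0,0.026],[0.6,-0.81,-0.07,0,0.026],[0.6,-0.81,-0.07,0,0.026],[0.6,-0.81,-0.07,0,0.026]]'
python3 - <<'E'
from h import *
go([.490,-.1855,.22],8.6)
i=get_image("wrist");e,M,s=tool();im=i["color"];cv2.imwrite("pics/w4.png",im)
g=im.max(2);
c,d=wproj(i,[.49,-.1855,.097]);print(c,d)
# rectify at handle top
a=np.radians(8.6);X=np.array([np.cos(a),np.sin(a)]);Y=np.array([-X[1],X[0]])
xs=np.arange(-.03,.031,.001);ys=np.arange(.09,-.03,-.001)
uv=np.array([[wproj(i,[*(np.array([.49,-.1855])+x*X+y*Y),.097]) for x in xs] for y in ys],np.float32)
A=cv2.remap(im,uv[...,0],uv[...,1],cv2.INTER_LINEAR).max(2)
for r in(20,30,40,45,50,60,70): m=np.where(A[r]<60)[0]; print("y",round(ys[r],3),"dark x mm",m-30)
m=np.where(A[:,30]<60)[0];print("y extent dark mm",90-m)
E
```

```text
t: 9.32
ee_pos: [0.4542, 0.052, 0.2272]
tool_rot: [-1.956, -2.456, 0.003]
force: [0.2, 1.0, -0.3]
opening: 0.0516
grip_force: 0.0
t: 9.7
ee_pos: [0.472, -0.0679, 0.2273]
tool_rot: [-1.955, -2.457, 0.002]
force: [-0.7, 1.4, 0.7]
opening: 0.0513
grip_force: 0.0
t: 10.2
ee_pos: [0.4892, -0.1846, 0.2275]
tool_rot: [-2.048, -2.379, 0.0]
force: [-0.3, 0.5, -0.3]
opening: 0.051
grip_force: 0.0
shift [-0.007  0.005  0.05 ] twist -0.0003 ydir 8.54 ee [ 0.4892 -0.1846  0.2275] M [[-0.149, 0.989, -0.002], [0.989, 0.149, 0.001], [0.002, -0.002, -1.0]] j6 -0.6245453116234303
318.7 222.9
y 0.07 dark x mm []
y 0.06 dark x mm []
y 0.05 dark x mm [-7 -6 -5 -4 -3 -2 -1  0  1  2  3  4  5  6  7  8  9 10]
y 0.045 dark x mm [-7 -6 -5 -4 -3 -2 -1  0  1  2  3  4  5  6  7  8  9 10]
y 0.04 dark x mm [-8 -7 -6 -5 -4 -3 -2 -1  0  1  2  3  4  5  6  7  8  9 10]
y 0.03 dark x mm [-8 -7 -6 -5 -4 -3 -2 -1  0  1  2  3  4  5  6  7  8  9 10]
y 0.02 dark x mm [-8 -7 -6 -5 -4 -3 -2 -1  0  1  2  3  4  5  6  7  8  9 10]
y extent dark mm [ 54  53  52  51  50  49  48  47  46  45  44  43  42  41  40  39  38  37
  36  35  34  33  32  31  30  29  28  27  26  25  24  23  22  21  20  19
  18  17  16  15  14  13  12  11  10   9   8   7   6   5   4   3   2   1
   0  -1  -2  -3  -4  -5  -6  -7  -8  -9 -10 -11 -12 -13 -14 -15 -16 -17
 -18 -19 -20 -21 -22 -23 -24 -25 -26 -27 -28 -29]
```

The handle is centred within about 1 mm. I'll descend and grip.

```bash
python3 -m jog '[[0.6,-0.008,0.011,0.3,0],[0.6,-0.008,0.011,0.6,0],[0.6,-0.008,0.011,0.8,0],[0.6,-0.008,0.011,0.8,0]]'
python3 -m jog '[[0.6,0,0,0.15,0],[0.6,0,0,0.28,0],[0.6,0,0,0.28,0],[0,0,0,0.28,0],[0,0,0,0.28,0],[0,0,0,0.28,0],[0,0,0,0.28,0]]' 70
python3 - <<'E'
from h import *
e,M,s=tool();print(e,s["force"],s["torque"],s["opening"],s["grip_force"])
E
```

```text
t: 10.75
ee_pos: [0.4901, -0.1847, 0.1069]
tool_rot: [-2.045, -2.379, 0.001]
force: [-0.1, 0.2, 0.4]
opening: 0.0512
grip_force: 0.0
t: 11.62
ee_pos: [0.4923, -0.187, 0.0679]
tool_rot: [2.049, 2.379, 0.001]
force: [-0.4, 2.9, 14.3]
opening: 0.0168
grip_force: 68.2
[ 0.49225612 -0.18698739  0.06790165] [-0.40317575  2.90728272 14.28336592] [0.55981276 0.13536914 0.07302384] 0.016781990932220898 68.21851367130876
```

```bash
python3 -m jog '[[0,0,0,-0.1,0],[0,0,0,-0.25,0],[0,0,0,-0.45,0],[0,0,0,-0.7,0],[0,0,0,-0.95,0],[0,0,0,-0.95,0]]' 70
python3 - <<'E'
from h import *
go([.562,.163,.2073],13.3)
e,M,s=tool();print(s["force"],s["torque"],s["opening"],s["grip_force"])
i=get_image("wrist");cv2.imwrite("pics/w5.png",i["color"][:, 80:560])
E
```

```text
t: 12.38
ee_pos: [0.4927, -0.1875, 0.2125]
tool_rot: [2.046, 2.376, 0.002]
force: [-0.5, -0.3, -3.1]
opening: 0.0164
grip_force: 68.7
shift [2.243 0.803 0.031] twist -0.0265 ydir 8.53 ee [ 0.4927 -0.1875  0.2125] M [[-0.148, 0.989, 0.005], [0.989, 0.148, -0.003], [-0.003, 0.005, -1.0]] j6 -0.6258232858608
[-0.47029414 -0.29137808 -3.11095153] [-0.02572514 -0.02313222  0.03076883] 0.016381483204615632 68.7179808318615
```

```bash
python3 -m jog '[[0,0.25,0.09,-0.1,0],[0,0.5,0.18,-0.1,0],[0,0.748,0.268,-0.1,0],[0,0.748,0.268,-0.1,0]]'
python3 -m jog '[[0,0.25,0.09,0,0],[0,0.5,0.18,0,0],[0,0.748,0.268,0,0],[0,0.748,0.268,0,0]]'
python3 -m jog '[[0,0.25,0.09,0,-0.0265],[0,0.5,0.18,0,-0.0265],[0,0.7,0.25,0,-0.0265],[0,0.748,0.268,0,-0.0265],[0,0.748,0.268,0,-0.0265]]'
python3 - <<'E'
from h import *
go([.562,.163,.2273],13.3)
i=get_image("wrist");cv2.imwrite("pics/w6.png",i["color"])
E
```

```text
t: 12.92
ee_pos: [0.5139, -0.0675, 0.2231]
tool_rot: [-2.046, -2.382, 0.001]
force: [-0.7, 0.5, -2.7]
opening: 0.0164
grip_force: 68.8
t: 13.42
ee_pos: [0.5373, 0.0486, 0.2232]
tool_rot: [-2.047, -2.382, 0.001]
force: [0.6, -1.7, -2.0]
opening: 0.0164
grip_force: 68.9
t: 14.05
ee_pos: [0.5605, 0.1631, 0.2234]
tool_rot: [-1.949, -2.464, 0.002]
force: [-0.3, -0.6, -2.5]
opening: 0.0158
grip_force: 68.9
shift [-0.003  0.01  -0.026] twist 0.0 ydir 13.31 ee [0.5605 0.1631 0.2234] M [[-0.23, 0.973, -0.001], [0.973, 0.23, -0.001], [-0.0, -0.001, -1.0]] j6 -0.050948343088725596
```

View pics/w6.png

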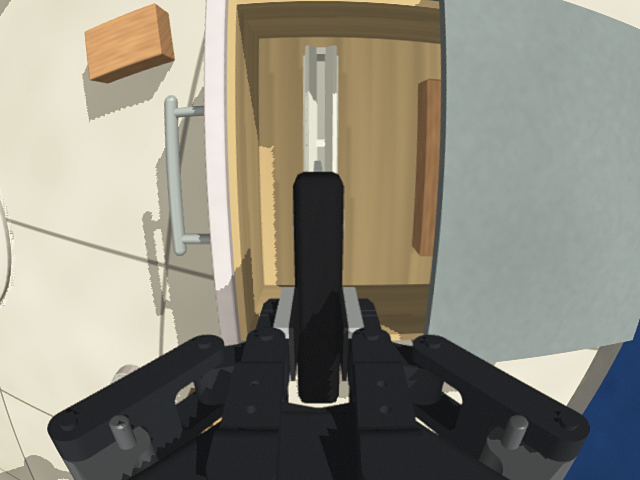

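Picture: the handle is held square, centred at column 318. The rack lips lie at columns 303–338, centre about 320.5, and the divider is at row 143. I'll compute the remaining offset numerically.

Run:
```python
from h import *
i=get_image("wrist");e,M,s=tool();im=i["color"]
for r in(80,100,120,160):print(r,im[r,296:346].max(1).tolist())
print(im[130:158,320].max(1).tolist())
def loc(u,v,z):
    o,d=wray(i,u,v);p=o+d*(z-o[2])/d[2];return np.round((M.T@(p-e))[:2]*1000,1)
for r in(80,100,120):print(loc(303.5,r,.069),loc(337.5,r,.069))
for r in(45,50,139,143,147):print(r,loc(320,r,.069),loc(320,r,.06))
print("handle",[loc(u,v,.2234-.068+.097) for u,v in((294.5,220),(343,220),(318,172))])
```

```text
80 [142, 141, 141, 141, 141, 143, 151, 176, 184, 173, 167, 168, 160, 145, 137, 138, 139, 139, 137, 137, 153, 179, 184, 185, 184, 184, 186, 185, 178, 152, 152, 153, 153, 153, 153, 153, 153, 159, 159, 157, 166, 185, 159, 147, 146, 145, 148, 148, 147, 150]
100 [143, 141, 142, 144, 143, 142, 145, 180, 184, 197, 200, 198, 207, 226, 230, 231, 232, 196, 186, 186, 153, 168, 183, 184, 182, 183, 182, 184, 182, 154, 153, 154, 154, 152, 151, 150, 179, 243, 246, 245, 233, 199, 160, 146, 147, 149, 148, 149, 150, 153]
120 [144, 143, 143, 144, 144, 143, 152, 175, 183, 183, 183, 198, 208, 228, 231, 229, 229, 230, 231, 231, 225, 200, 181, 180, 182, 183, 183, 184, 182, 153, 151, 154, 154, 154, 151, 150, 194, 237, 245, 246, 234, 192, 164, 146, 149, 149, 150, 151, 152, 153]
160 [146, 146, 146, 147, 147, 146, 150, 166, 182, 191, 202, 198, 202, 226, 231, 230, 232, 232, 222, 212, 197, 178, 167, 166, 171, 181, 182, 182, 175, 156, 152, 154, 155, 153, 152, 152, 195, 240, 246, 243, 223, 178, 150, 151, 152, 153, 154, 157, 155, 154]
[182, 182, 182, 179, 184, 182, 181, 179, 170, 230, 247, 245, 244, 243, 245, 242, 220, 179, 180, 179, 179, 181, 180, 181, 181, 181, 179, 180]
[118.7 -12.2] [118.8  16.7]
[101.1 -12.2] [101.2  16.7]
[ 83.7 -12.2] [83.8 16.7]
45 [150.1   1.8] [152.3   1.8]
50 [145.6   1.8] [147.6   1.8]
139 [67.2  1.8] [67.1  1.9]
143 [63.7  1.8] [63.5  1.9]
147 [60.2  1.9] [59.9  1.9]
handle [array([38.9, -8.7]), array([38.9,  9.9]), array([57.4,  0.3])]
```

```bash
python3 -m jog '[[0,-0.01,0.011,0.1,0],[0,-0.02,0.011,0.25,0],[0,-0.02,0.011,0.42,0],[0,-0.02,0.011,0.57,0],[0,-0.02,0.011,0.65,0],[0,-0.02,0.011,0.65,0]]'
python3 -m jog '[[0,0,0,0.05,0],[0,0,0,0.1,0],[0,0,0,0.15,0],[0,0,0,0.15,0]]'
```

```text
t: 14.9
ee_pos: [0.5625, 0.1609, 0.1256]
tool_rot: [-1.949, -2.463, 0.002]
force: [-0.4, -0.7, -2.1]
opening: 0.0163
grip_force: 68.9
t: 15.4
ee_pos: [0.5626, 0.1613, 0.1033]
tool_rot: [-1.949, -2.463, 0.001]
force: [0.1, 0.2, -1.7]
opening: 0.0166
grip_force: 68.9
```

```bash
python3 -m jog '[[0,0,0,0.04,0],[0,0,0,0.08,0],[0,0,0,0.12,0],[0,0,0,0.12,0]]'
python3 -m jog '[[0,0,0,0.01,0],[0,0,0,0.02,0],[0,0,0,0.02,0],[0,0,0,0.02,0]]'
```

```text
t: 15.9
ee_pos: [0.5627, 0.1613, 0.0853]
tool_rot: [-1.949, -2.463, 0.001]
force: [-0.0, 0.1, -2.7]
opening: 0.0163
grip_force: 68.9
t: 16.4
ee_pos: [0.5631, 0.1614, 0.083]
tool_rot: [1.949, 2.464, 0.0]
force: [0.5, 0.0, -2.4]
opening: 0.0167
grip_force: 68.9
```

```bash
python3 -m jog '[[0,0,0,0.01,0],[0,0,0,0.02,0],[0,0,0,0.02,0],[0,0,0,0.02,0]]'
python3 -m jog '[[0,0,0,0.007,0],[0,0,0,0.014,0],[0,0,0,0.014,0]]'
```

```text
t: 16.9
ee_pos: [0.5649, 0.1619, 0.0818]
tool_rot: [1.947, 2.462, 0.005]
force: [-0.7, 0.9, 22.2]
opening: 0.0164
grip_force: 72.7
t: 17.27
ee_pos: [0.5669, 0.1623, 0.0816]
tool_rot: [1.945, 2.459, 0.011]
force: [-0.7, 2.1, 44.4]
opening: 0.016
grip_force: 76.1
```

The blade reached the floor at the expected height (TCP 0.082) and the force rose. I'll ease off, release and lift.

```bash
python3 -m jog '[[0,0,0,-0.02,0],[0,0,0,-0.03,0],[0,0,0,-0.03,0]]'
python3 -m jog '[[0.35,0,0,0,0],[0.4,0,0,0,0],[0.4,0,0,0,0],[0.4,0,0,0,0]]'
python3 -m jog '[[0.4,0,0,-0.1,0],[0.4,0,0,-0.4,0],[0.4,0,0,-0.8,0],[0.4,0,0,-0.98,0],[0.4,0,0,-0.98,0]]'
python3 - <<'E'
from h import *
go([.4385,.1772,.23],13.3)
i=get_image("wrist");im=i["color"];cv2.imwrite("pics/w7.png",im);e,M,s=tool()
m=(im.max(2)<50);m[300:]=0
cs,_=cv2.findContours(m.astype(np.uint8),cv2.RETR_EXTERNAL,cv2.CHAIN_APPROX_NONE)
for k in cs:
    if cv2.contourArea(k)>800:
        p=k[:,0];print(cv2.boundingRect(k))
x,y=e[:2]
print("expect handle top corners z .111",[wproj(i,np.r_[(e+M@np.array([a,b,0]))[:2],.111]) for a in(.052,-.0) for b in(-.01,.01)],"if z .12",[wproj(i,np.r_[(e+M@np.array([.052,b,0]))[:2],.121]) for b in(-.01,.01)])
for r in (150,180,210,240):print(r,np.where(im[r,280:360].max(1)<60)[0][[0,-1]]+280 if (im[r,280:360].max(1)<60).any() else None)
E
```

```text
t: 17.65
ee_pos: [0.5629, 0.1614, 0.0821]
tool_rot: [-1.949, -2.464, 0.0]
force: [0.2, -0.9, -2.0]
opening: 0.0163
grip_force: 69.0
t: 18.15
ee_pos: [0.563, 0.1614, 0.0823]
tool_rot: [-1.949, -2.464, 0.0]
force: [-0.7, -0.3, -0.4]
opening: 0.0342
grip_force: 0.0
t: 18.77
ee_pos: [0.5642, 0.1616, 0.2327]
tool_rot: [1.947, 2.461, 0.006]
force: [-0.1, 0.1, -0.4]
opening: 0.0341
grip_force: 0.0
shift [ 0.294 -0.792  0.014] twist 0.0 ydir 13.3 ee [0.5642 0.1616 0.2327] M [[-0.23, 0.973, 0.005], [0.973, 0.23, 0.001], [-0.0, 0.005, -1.0]] j6 -0.05491529471798041
(304, 154, 24, 131)
expect handle top corners z .111 [array([302.8, 158.8]), array([328.7, 158.8]), array([303.3, 223.9]), array([328.3, 223.9])] if z .12 [array([302.3, 159.7]), array([329.1, 159.7])]
150 None
180 [304 327]
210 [304 327]
240 [305 327]
```

The scraper is released, upright and seated: its handle contour is 24 px wide, as expected at z = 0.111. Next I'll regrip the drawer bar and push it shut.

```bash
python3 -m jog '[[0.3,0.12,-0.35,0,0],[0.3,0.25,-0.7,0,0],[0.3,0.294,-0.79,0,0],[0.3,0.294,-0.79,0,0]]' 80
python3 - <<'E'
from h import *
go([.4388,.1768,.0785],13.3)
i=get_image("wrist");im=i["color"];e,M,s=tool()
print(wproj(i,[.4388-.23*.03,.1768+.973*.03,.112]),[ (r,im[r,295:345].max(1).tolist()) for r in (200,)])
E
```

```text
t: 19.32
ee_pos: [0.4369, 0.1772, 0.2291]
tool_rot: [-1.948, -2.464, 0.001]
force: [1.0, 0.5, -1.6]
opening: 0.0257
grip_force: 0.0
shift [-0.005  0.012  1.004] twist 0.0002 ydir 13.34 ee [0.4369 0.1772 0.2291] M [[-0.231, 0.973, -0.001], [0.973, 0.231, -0.0], [-0.0, -0.001, -1.0]] j6 0.025607791838957908
[320.  188.7] [(200, [143, 143, 144, 143, 143, 144, 143, 143, 144, 143, 142, 142, 142, 143, 144, 144, 143, 142, 144, 145, 126, 102, 104, 119, 142, 158, 164, 167, 167, 168, 172, 168, 164, 155, 141, 134, 141, 142, 142, 144, 142, 143, 140, 142, 141, 142, 141, 142, 142, 142])]
```

```bash
python3 -m jog '[[0.3,0,0.018,0.3,0],[0.3,0,0.018,0.6,0],[0.3,0,0.018,0.85,0],[0.3,0,0.018,1,0],[0.3,0,0.018,1,0]]' 80
python3 -m jog '[[0,0,0,0,0],[0,0,0,0,0],[0,0,0,0,0],[0,0,0,0,0]]' 80
python3 -m jog '[[0,0,0.05,0,0],[0,0,0.15,0,0],[0,0,0.25,0,0],[0,0,0.35,0,0],[0,0,0.45,0,0],[0,0,0.55,0,0],[0,0,0.65,0,0],[0,0,0.75,0,0],[0,0,0.85,0,0],[0,0,0.92,0,0],[0,0,0.92,0,0]]' 80
```

```text
t: 20.0
ee_pos: [0.4404, 0.1772, 0.0777]
tool_rot: [-1.949, -2.462, 0.004]
force: [0.9, -0.6, -0.2]
opening: 0.0253
grip_force: 0.0
t: 20.5
ee_pos: [0.4407, 0.1776, 0.0799]
tool_rot: [1.948, 2.463, 0.001]
force: [2.5, -5.3, 0.3]
opening: 0.0073
grip_force: 79.0
t: 21.88
ee_pos: [0.5758, 0.2095, 0.0799]
tool_rot: [1.948, 2.463, 0.002]
force: [2.1, -4.8, 3.4]
opening: 0.0075
grip_force: 79.8
```

```bash
python3 -m jog '[[0,0,0.01,0,0],[0,0,0.02,0,0],[0,0,0.03,0,0],[0,0,0.03,0,0],[0,0,0.03,0,0]]' 80
python3 -m jog '[[0,0,0.01,0,0],[0,0,0.02,0,0],[0,0,0.03,0,0],[0,0,0.03,0,0],[0,0,0.03,0,0]]' 80
```

```text
t: 22.5
ee_pos: [0.5794, 0.2103, 0.0799]
tool_rot: [1.949, 2.463, 0.001]
force: [2.0, -4.7, 2.7]
opening: 0.0075
grip_force: 79.7
t: 23.12
ee_pos: [0.5837, 0.2114, 0.0799]
tool_rot: [1.949, 2.463, 0.001]
force: [1.6, -4.9, 2.2]
opening: 0.008
grip_force: 79.7
```

```bash
python3 -m jog '[[0,0,0.01,0,0],[0,0,0.02,0,0],[0,0,0.02,0,0],[0,0,0.02,0,0]]' 80
python3 -m jog '[[0,0,0.01,0,0],[0,0,0.02,0,0],[0,0,0.02,0,0],[0,0,0.02,0,0]]' 80
```

```text
t: 23.62
ee_pos: [0.5848, 0.2116, 0.0798]
tool_rot: [-1.948, -2.463, 0.003]
force: [-8.2, -8.1, 11.5]
opening: 0.0076
grip_force: 80.7
t: 24.12
ee_pos: [0.5848, 0.2116, 0.0797]
tool_rot: [-1.946, -2.461, 0.01]
force: [-25.7, -12.3, 27.0]
opening: 0.0081
grip_force: 82.5
```

Hard stop reached. I'll relax the push, release, lift away and verify.

```bash
python3 -m jog '[[0,0,-0.02,0,0],[0.3,0,-0.025,0,0],[0.3,0,-0.025,0,0],[0.3,0,-0.025,0,0],[0.3,0,-0.025,-0.3,0],[0.3,0,-0.025,-0.7,0],[0.3,0,-0.025,-1,0],[0.3,0,-0.025,-1,0]]' 80
python3 -m jog '[[0.3,0,-0.4,0,0],[0.3,0,-0.8,-0.2,0],[0.3,0,-1,-0.2,0],[0.3,0,-1,-0.2,0],[0.3,0,-1,-0.2,0]]'
python3 - <<'E'
from h import *
e,M,s=tool();print(e,s["force"])
i=get_image("wrist");im=i["color"]
# bar centre now, at z=.112, row by cabinet y
a=np.radians(13.3);X=np.array([np.cos(a),np.sin(a)]);Y=np.array([-X[1],X[0]])
for y in(0,.03):
    print(y,[int(im[int(round(v)),int(round(u))].max()) for u,v in (wproj(i,[*(np.array([.5848,.2116])+x*.001*X+y*Y),.112]) for x in range(-20,60))])
E
```

```text
t: 25.12
ee_pos: [0.5873, 0.2126, 0.2332]
tool_rot: [1.947, 2.461, 0.009]
force: [0.0, 0.0, -0.4]
opening: 0.0261
grip_force: 0.0
t: 25.75
ee_pos: [0.4399, 0.1776, 0.2589]
tool_rot: [-1.949, -2.464, 0.0]
force: [-0.4, -0.1, 0.5]
opening: 0.0257
grip_force: 0.0
[0.43993406 0.17762515 0.2589109 ] [-0.40110129 -0.06099344  0.46242348]
0 [121, 122, 120, 121, 119, 121, 121, 121, 120, 121, 122, 120, 108, 85, 69, 71, 79, 91, 116, 124, 130, 138, 138, 146, 146, 144, 112, 90, 87, 88, 91, 91, 90, 92, 92, 89, 91, 91, 90, 89, 88, 90, 90, 89, 91, 91, 89, 92, 92, 88, 89, 89, 88, 88, 87, 87, 87, 88, 87, 88, 88, 89, 89, 89, 91, 89, 89, 89, 85, 85, 95, 130, 172, 197, 198, 197, 197, 158, 129, 130]
0.03 [122, 122, 123, 123, 123, 123, 123, 122, 122, 122, 123, 121, 102, 81, 68, 73, 80, 92, 112, 112, 130, 130, 138, 146, 146, 144, 117, 88, 86, 90, 90, 92, 90, 91, 91, 90, 90, 92, 92, 90, 92, 92, 91, 91, 90, 89, 93, 93, 91, 91, 91, 92, 91, 92, 89, 90, 92, 90, 89, 93, 92, 92, 90, 91, 91, 91, 89, 89, 85, 88, 112, 148, 148, 188, 197, 198, 199, 164, 164, 132]
```

```bash
python3 -m jog '[[0.3,0,0.4,0,0],[0.3,0,0.8,0,0],[0.3,0,0.96,0,0],[0.3,0,0.96,0,0],[0.3,0,0.96,0,0]]'
python3 - <<'E'
from h import *
e,M,s=tool();i=get_image("wrist");im=i["color"]
print(e)
a=np.radians(13.3);X=np.array([np.cos(a),np.sin(a)]);Y=np.array([-X[1],X[0]])
for y in(0.02,.04):
    print(y,[int(im[int(round(v)),int(round(u))].max()) for u,v in (wproj(i,[*(np.array([.5848,.2116])+x*.001*X+y*Y),.112]) for x in range(-12,14))])
t=get_image("top")["color"];o=cv2.imread("pics/top.png")
d=cv2.absdiff(t,o).max(2)>40
n,_,st,c=cv2.connectedComponentsWithStats(d[:, 330:640].astype(np.uint8))
print([(st[k].tolist(),c[k].round()) for k in range(1,n) if st[k,4]>8])
E
```

```text
t: 26.42
ee_pos: [0.5792, 0.2105, 0.2585]
tool_rot: [-1.949, -2.463, 0.002]
force: [0.3, -0.7, -0.6]
opening: 0.0257
grip_force: 0.0
[0.57919758 0.21051298 0.25853594]
0.02 [132, 132, 132, 132, 133, 133, 125, 98, 92, 112, 132, 151, 153, 155, 156, 154, 152, 142, 114, 133, 132, 132, 134, 131, 131, 132]
0.04 [132, 132, 130, 133, 133, 133, 125, 99, 92, 110, 130, 152, 154, 155, 156, 157, 145, 128, 119, 133, 133, 133, 134, 134, 132, 134]
[([0, 230, 6, 3, 10], array([  2., 231.])), ([22, 251, 41, 19, 512], array([ 45., 259.])), ([35, 268, 46, 23, 293], array([ 60., 283.])), ([83, 270, 12, 10, 87], array([ 87., 275.])), ([18, 283, 21, 7, 74], array([ 27., 287.])), ([33, 287, 55, 32, 561], array([ 62., 302.])), ([22, 295, 11, 8, 36], array([ 28., 298.])), ([84, 308, 128, 116, 4427], array([161., 363.])), ([127, 308, 4, 8, 9], array([129., 311.])), ([213, 389, 18, 36, 261], array([220., 409.])), ([0, 412, 12, 43, 177], array([  4., 431.])), ([179, 427, 12, 5, 18], array([185., 429.])), ([196, 427, 16, 13, 68], array([203., 433.])), ([206, 427, 6, 3, 9], array([208., 428.])), ([215, 427, 65, 49, 592], array([239., 448.])), ([11, 429, 13, 51, 270], array([ 18., 455.])), ([10, 430, 4, 4, 11], array([ 12., 432.])), ([48, 431, 36, 16, 304], array([ 68., 438.])), ([186, 431, 5, 7, 14], array([188., 434.])), ([85, 439, 12, 5, 29], array([ 89., 441.])), ([186, 438, 6, 9, 16], array([188., 442.])), ([236, 457, 7, 7, 13], array([239., 460.])), ([239, 465, 7, 6, 11], array([242., 468.])), ([246, 464, 6, 10, 15], array([248., 469.])), ([230, 468, 6, 7, 15], array([233., 471.])), ([237, 468, 4, 6, 11], array([239., 470.])), ([135, 471, 8, 8, 19], array([139., 475.])), ([281, 471, 20, 9, 43], array([290., 475.])), ([224, 474, 9, 5, 14], array([227., 476.])), ([236, 474, 7, 6, 13], array([239., 476.])), ([247, 475, 6, 5, 10], array([249., 477.]))]
```

Run:
```python
from h import *
t=get_image("top")["color"];o=cv2.imread("pics/top.png")
for n,(x,y) in dict(jar=(355,303),red=(417,292),purple=(462,308),narrow=(458,258),bottle=(408,180)).items():
    T=o[y-9:y+10,x-11:x+12];S=t[y-24:y+25,x-26:x+27]
    r=cv2.matchTemplate(S,T,cv2.TM_CCOEFF_NORMED);_,v,_,l=cv2.minMaxLoc(r);print(n,round(v,2),l[0]-15,l[1]-15)
```

```text
jar 0.74 0 0
red 0.92 0 0
purple 0.9 0 0
narrow 1.0 0 0
bottle 1.0 0 0
```

Nothing else has moved, the drawer sits at its stop and the robot is clear.

```bash
python3 -c "
from bench import *
print(sign_off())"
```

```text
the job is handed in; nothing more can be done
None
```

The broad scraper stands blade down on the floor of the long slot, the drawer is pushed shut to its stop, the bench items I checked (including the narrow scraper) had not moved, and the job was handed in at about 26 s.

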